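# Raise the extraction hood's sash to the height pointer

## Robot

A 6-joint arm with a two-finger parallel gripper is mounted at the origin on the work surface. World frame = base frame: x ahead of the robot, y to its left, z up, the work surface at z = 0. Lengths are in m, angles in rad, forces in N, time in s.
With the tool pointing down it reaches from about 0.35 to 0.975 m from the base axis. Payload 4.9 kg.
Tool frame: the origin (TCP) lies midway between the tips of the shut fingers; the grasp point (between the pads) lies ctrl.grip_depth behind it (ctrl.grip_depth is the distance from the TCP to the grasp point, in m); z points along the fingers, y is the line along which they close (so a half turn about z gives the same grasp; the last joint's range is limited). The gripper opens to 85 mm and grips with 20 to 120 N. Pads are 22 mm wide; open, the fingers measure 114 mm over their backs; the gripper's body (76 mm by 85 mm) begins 54 mm behind the grasp point. The pads swing forward as they close: fully open they stand 13 mm farther back than shut.
Start: joints at [-1.348, 0.053, 1.613, -0, 1.476, -0.119], TCP at [0.209, -0.589, 0.231] pointing down, gripper open.
Joint ranges: [-3.01, 3.01], [-1.01, 2.22], [0.06, 2.58], [-1.02, 4.17], [0.09, 2.62], [-3.14, 3.14]. Speed limits (rad/s): [2.57, 2.57, 3.14, 3.14, 3.14, 3.14].

## Interface

Orientations are given as a rotation vector (axis times angle).
In Python, from station import ctrl, get_image, camera_model gives the robot as it stands. The module is installed in compiled form; this text tells all that it offers.
- The arm moves only by the shell command python3 -m crank 'ROWS' [FORCE]. ROWS is JSON, a list of rows, each a list of 7 numbers: the shift along the tool's x, y, z in mm, then the turn, a rotation vector about the tool's x, y, z in rad, then the opening, from -1 (shut) to 1 (fully open). A call has exactly 10 rows; each row shifts and turns the commanded pose from where the row before left it, along the tool's axes as they then stand; what a row does not reach is not made up. A row lasts 1/12 s, in which the tool goes at most 41.7 mm and 7.16 degrees, less where a joint would pass 70% of its speed; a pose out of reach is approached as far as the arm can. A call with a gripper value outside its range is refused whole. The fingers move at their own pace and stop on an object; FORCE is the grip in N (left out, the last holds). Time passes only in rows, so rows that do not move let the fingers close, or fill a call up. It gives the time, the measured TCP pose, the force, the opening and the grip force at its end, in the units of the state.
- ctrl.get_obs(): the state, without advancing time (a new reading comes with each control period).
- get_image(name): name is "scene" or "top"; returns the picture (480x640x3 uint8, red, green, blue); there is no depth.
- camera_model(name): a dict with "vertical_fov" (degrees; the focal length in pixels is half the picture's height over the tangent of half this angle, whatever the lens; pixels are square), "cx", "cy" (the principal point, pixels), "R" (3x3) and "t" (3): a world point X has camera coordinates R X + t. Camera axes: x right, y down, z forward; pixel columns grow to the right and rows downward; lengths in m; the calibration is good to about 2 mm. A picture is of the moment at which its call begins. camera_model takes no time and is no camera call.
- ctrl.finish_job(): hands the job in; it is judged then, once.
The state is a dict: "t": time; "q": joint angles; "dq": joint speeds; "effort": joint torques, N m; "tool_pos": TCP position; "tool_rot": TCP orientation; "contact_force": force on the tool from outside, world axes, zero at the start; "wrist_torque": the same for the moment, N m; "opening": finger opening in m; "grip_force": force on a finger pad.
Only numpy, scipy, OpenCV 4.12 (cv2) and the standard library are available. Lean on these libraries where they do the work, as an engineer would, in place of code of your own. Each camera call takes 0.05 s, during which the arm holds its last target. There are 200 camera calls.

## Task

Open the bench extraction hood to its working height: with a fingertip or the outside of the fingers, push the counterweighted sash slowly up from beneath the yellow lip on its lower edge, until the red pointer on the frame points at the end of the lip, then let go and come away clear. Do not pinch the lip, and leave the pointer and the things standing on the bench where they are.

Things in the scene. Friction and masses are not known exactly. Their poses are not given: they have to be found in the camera images.
- hood: Extraction hood, fixed, 500 mm wide, 320 deep, 475 high, clear panes. Origin on the bench at the middle of its front; x horizontal into the hood, y to its user's left, z up. The front slopes back 30 degrees: the sash slides along (0.5, 0, 0.866) of this frame. Below the sash: a fixed grey panel in the slope, on a 60 mm upright base; posts at y = +-230 mm (40 mm wide) stand 8 mm proud of it.
- sash (a joint): How far the sash is slid up its slope, m: 0 shut, 0.175 top stop. Balanced by two weights in the side channels: it stays where it is left, 2 to 5 N of push moves it, and it does not coast. Of its solids, sash_c0 and sash_c1 are the lower 10 mm of the yellow lip with its rounded front edge, the part to push from beneath; sash_c2 is the lip's upper 6 mm.
- lip_mid (a point): On the sash: middle of the yellow lip (370 mm long, 16 thick), half-way through its thickness, 5 mm behind its rounded front edge and 38 mm out from the grey panel's face. The lip stands square to the slope, its underside 8 mm below this point down the slope, free beneath. Axes: z up the slope (the sash's way), x into the hood square to the slope, y along the lip to the user's left.
- pointer_tip (a point): Tip of the red arrow-shaped pointer (26 mm tall, 28 long) clamped on the front of the post at the user's right (hood's -y side), just beyond the lip's end, pointing to the left. Axes as lip_mid. The lip is at the mark when lip_mid has the same z as this tip in these axes (it is then 192 mm to its left).
- bowl_mid (a point): Middle of a loose black plastic bowl, 110 mm across and 45 mm high, on the bench: to be left alone.
- jar_mid (a point): Middle of a loose green jar with an orange cap, 60 mm across and 85 mm high, on the bench: to be left alone.
- collar_mid (a point): Middle of a loose aluminium mould ring, 84 mm across and 28 mm high, on the bench: to be left alone.
- controller: Grey temperature controller, 100 x 130 x 120 mm, fixed to the bench on the hood's right (-y) side; origin at the centre of its underside.

How it is judged:
On the way:
1. the fingers push from beneath the lip and the sash has risen by more than 20 mm ((contact force between the fingers and sash_c0 above 0.5 N or contact force between the fingers and sash_c1 above 0.5 N) and distance of lip_mid from where it was at the start of the episode above 0.02 m), for 0.1 s.
At the end, for the whole second after the job is handed in: The sash stands still, let go, with the middle of the lip's thickness within 8 mm of the pointer's tip, measured along the slope (so the tip points at the 16 mm thick end of the lip) (z of lip_mid in the frame of pointer_tip between -0.008 and 0.008 m and velocity of joint sash between -0.003 and 0.003 m/s); the robot touches nothing.
It fails at once if the lip is pinched: fingers press on its top and its underside at once (contact force between the fingers and sash_c2 above 0.5 N and (contact force between the fingers and sash_c0 above 0.5 N or contact force between the fingers and sash_c1 above 0.5 N)).
It fails at once if the sash is thrown up or down (faster than 0.35 m/s) (velocity of joint sash above 0.35 m/s or velocity of joint sash below -0.35 m/s).
It fails at once if the pointer is shifted by more than 5 mm (distance of pointer_tip from where it was at the start of the episode above 0.005 m).
It fails at once if the bowl, the jar or the mould ring is moved or lifted by more than 20 mm (distance of any of bowl_mid, jar_mid, collar_mid from where it was at the start of the episode above 0.02 m).
It also fails if it takes over 40 s, if anything falls off the work surface, if the arm or the gripper's body presses on something with over 40 N, if the wrist force passes 120 N, or if a joint passes its speed limit or range.

## Working session

There is one attempt and no reset: what is moved stays moved. The work goes in short steps, Python scripts to look and compute and a shell command to move; the robot and the scene stay as the last step left them, time stands still between calls to the robot, and variables do not carry over. Pictures are saved under pics/ and viewed, at most 10 in all, crops included, and the job is handed in when it is done.

```bash
mkdir -p pics; python3 - <<'E'
from station import ctrl,get_image,camera_model
import cv2
for n in("scene","top"):
    cv2.imwrite(f"pics/{n}0.png",get_image(n)[:,:,::-1]); m=camera_model(n); print(n,m)
o=ctrl.get_obs();print(o["tool_pos"],o["tool_rot"],o["opening"],ctrl.grip_depth)
E
```

```text
scene {'vertical_fov': 54.008821188318926, 'cx': 314.4357487532002, 'cy': 238.44166284128016, 'R': array([[-0.79977172,  0.60006407, -0.01697973],
       [ 0.49479236,  0.64292047, -0.58466553],
       [-0.33992017, -0.4760004 , -0.81109673]]), 't': array([ 0.4255472 , -0.17190651,  1.52781314])}
top {'vertical_fov': 50.27034115187648, 'cx': 318.5877084748522, 'cy': 234.7332949976635, 'R': array([[ 7.41253739e-03, -9.99972105e-01,  9.18134083e-04],
       [-9.88962714e-01, -7.46679350e-03, -1.47976339e-01],
       [ 1.47979066e-01,  1.88879769e-04, -9.88990475e-01]]), 't': array([0.02678471, 0.56634684, 1.19173305])}
[ 0.20936042 -0.58828226  0.23018454] [-3.09399736e+00 -5.33981469e-01  2.05565306e-04] 0.08564286493994469 0.0187
```

View pics/scene0.png

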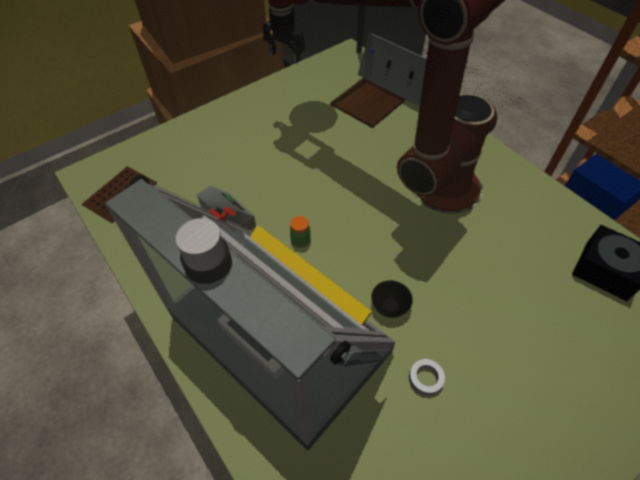

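View pics/top0.png

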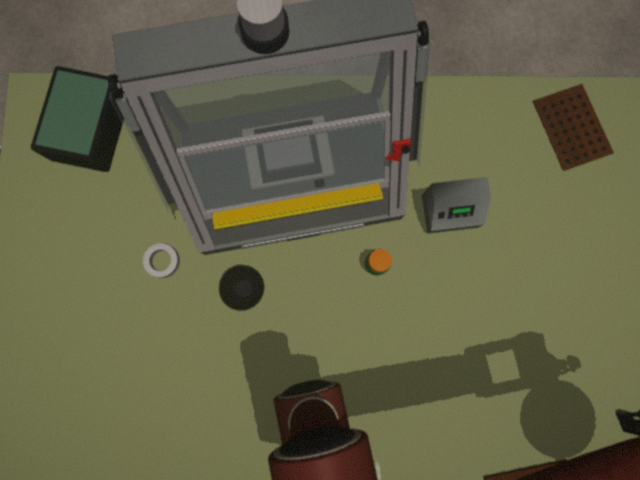

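Scene camera looks from behind the hood: lip from (255,230) at the right end to (368,318), pointer near (222,212). Top view: lip (213,222)-(383,190), pointer near (400,150), bowl (241,287), jar (379,261), ring (160,260). Zooming for accuracy.

```bash
python3 - <<'E'
import cv2,numpy as np
a=cv2.imread("pics/scene0.png")[180:360,180:420]; b=cv2.imread("pics/top0.png")[120:300,195:435]
for n,i in(("c1",a),("c2",b)):
    cv2.imwrite(f"pics/{n}.png",cv2.convertScaleAbs(cv2.resize(i,None,fx=3.33,fy=3.33,interpolation=cv2.INTER_CUBIC),alpha=1.5))
E
```

```text
(no output)
```

View pics/c1.png

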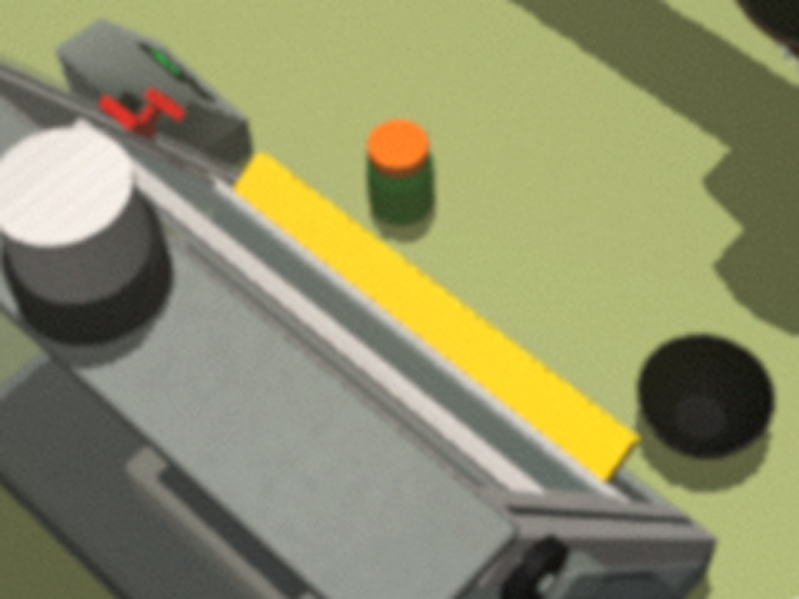

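View pics/c2.png

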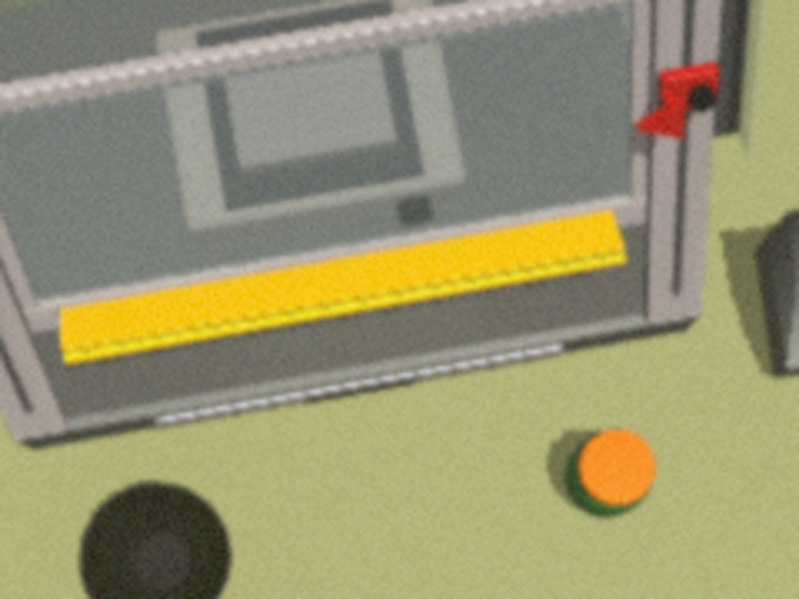

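Crops: lip front upper edge top-view (63,348)-(624,252), scene (262,152)-(638,438); pointer tip top (635,127), scene about (184,113) (crop pixels, /3.33).

```bash
cat > h.py <<'E'
import numpy as np, cv2
from station import ctrl,get_image,camera_model
from scipy.optimize import least_squares
from scipy.spatial.transform import Rotation as Ro
def proj(n,X):
    m=camera_model(n); c=m["R"]@np.asarray(X)+m["t"]; f=240/np.tan(np.radians(m["vertical_fov"]/2))
    return np.array([m["cx"]+f*c[0]/c[2],m["cy"]+f*c[1]/c[2]])
def ray(n,p,z):
    m=camera_model(n); f=240/np.tan(np.radians(m["vertical_fov"]/2))
    d=m["R"].T@np.array([(p[0]-m["cx"])/f,(p[1]-m["cy"])/f,1]); o=-m["R"].T@m["t"]
    return o+d*(z-o[2])/d[2]
def frame(yaw): # columns: x into, y left, z up slope
    return Ro.from_euler('z',yaw).as_matrix()@np.array([[.866,0,.5],[0,1,0],[-.5,0,.866]])
T=lambda u,v:np.array([195+u/3.33,120+v/3.33]); S=lambda u,v:np.array([180+u/3.33,180+v/3.33])
E
cat > fit.py <<'E'
from h import *
def res(p):
    F=frame(p[3]); L=p[:3]; r=[]
    for n,px,q in [("top",T(63,348),(0,.185,.008)),("top",T(624,252),(0,-.185,.008)),("scene",S(262,152),(0,-.185,.008)),("scene",S(638,438),(0,.185,.008)),
      ("top",T(635,127),(p[4],-.192,p[5])),("scene",S(184,113),(p[4],-.192,p[5]))]:
        r.append(proj(n,L+F@np.array(q))-px)
    return np.concatenate(r)
s=least_squares(res,[.6,.1,.15,-.1,0,.1]);p=s.x
print("lip,yaw,px,pz",p.round(4),"res",s.fun.round(1))
F=frame(p[3]);L=p[:3]
Rz=Ro.from_euler('z',p[3]).as_matrix()
# panel line: point lip+38mm n ; hood x where z=0.06
q=L+.038*F[:,0]; k=(.06-q[2])/F[2,2]; o=q+k*F[:,2]; print("panel foot at z=.06",o.round(3),"slope travel above",-k, "hood corners top px",proj("top",[*(o+Rz@[0,.25,0])[:2],0]),proj("top",[*(o+Rz@[0,-.25,0])[:2],0]), T(20,440),T(695,325))
print("bowl",ray("top",(241,287),.03),"jar",ray("top",T(617,467),.085),"ring",ray("top",(160,260),.02),"ctrl",ray("top",(458,195),.12))
E
python3 fit.py
```

```text
lip,yaw,px,pz [0.5932 0.0754 0.1749 0.1848 0.0017 0.1154] res [-1.3  1.2 -0.2  0.2 -0.7 -0.4 -1.1  0.3  0.3  0.3 -0.5  0. ]
panel foot at z=.06 [0.571 0.071 0.06 ] slope travel above 0.11077477480280873 hood corners top px [203.23379128 252.71610392] [400.66544607 217.75766961] [201.00600601 252.13213213] [403.70870871 217.5975976 ]
bowl [0.43975651 0.21621462 0.03      ] jar [ 0.50120648 -0.11196914  0.085     ] ring [0.50426106 0.41704928 0.02      ] ctrl [ 0.6486942  -0.28690338  0.12      ]
```

```bash
cat >> h.py <<'E'
YAW=.1848; L=np.array([.5932,.0754,.1749]); F=frame(YAW)
def plan(P,R,n,cur=None):
    o=ctrl.get_obs(); p0,R0=(o["tool_pos"],Ro.from_rotvec(o["tool_rot"]).as_matrix()) if cur is None else cur
    w=Ro.from_matrix(R0.T@R).as_rotvec()/n; r=Ro.from_rotvec(w).as_matrix()
    A=sum(np.linalg.matrix_power(r,k) for k in range(n)); d=np.linalg.solve(A,R0.T@(P-p0))
    print("row mm",(d*1000).round(1),"rad",w.round(4),"| deg/row",np.degrees(np.linalg.norm(w)).round(2),"mm",(1000*np.linalg.norm(d)).round(1))
    x,Q=np.array(p0),R0
    for k in range(n):
        x=x+Q@d; Q=Q@r
        if k%4==3 or k==n-1: print(k+1,x.round(3),Q[:,2].round(2))
    return P,R
def pushpose(x,z,s=1,y=0): # tool z into hood square to slope
    return L+F@np.array([x,y,z]), np.column_stack([s*F[:,2],-s*F[:,1],F[:,0]])
E
python3 - <<'E'
from h import *
o=ctrl.get_obs();R0=Ro.from_rotvec(o["tool_rot"]).as_matrix();print(R0.round(2));
for s in(1,-1):
    P,R=pushpose(-.06,-.04,s)
    Z=np.column_stack([s*Ro.from_euler('z',YAW).as_matrix()[:,0],-s*F[:,1],[0,0,-1.]])
    print("s",s,P.round(3)); c=plan(np.array([.42,.03,.25]),Z,16); plan(P,R,10,c)
E
```

```text
[[ 0.94  0.34 -0.  ]
 [ 0.34 -0.94  0.  ]
 [ 0.   -0.   -1.  ]]
s 1 [0.522 0.062 0.17 ]
row mm [ 23.  -33.8  -1.2] rad [-0.0001 -0.      0.0098] | deg/row 0.56 mm 40.9
4 [ 0.253 -0.431  0.235] [-0.  0. -1.]
8 [ 0.303 -0.275  0.24 ] [-0.  0. -1.]
12 [ 0.358 -0.121  0.245] [-0.  0. -1.]
16 [0.42 0.03 0.25] [-0.  0. -1.]
row mm [ 6.2 -1.3 12.5] rad [ 0.      0.1047 -0.    ] | deg/row 6.0 mm 14.0
4 [0.45  0.041 0.205] [ 0.4   0.07 -0.91]
8 [0.496 0.055 0.176] [ 0.73  0.14 -0.67]
10 [0.522 0.062 0.17 ] [ 0.85  0.16 -0.5 ]
s -1 [0.522 0.062 0.17 ]
row mm [53.6 29.2 -1.2] rad [ 0.     -0.0002 -0.1865] | deg/row 10.69 mm 61.0
4 [ 0.446 -0.559  0.235] [-0.  0. -1.]
8 [ 0.6   -0.376  0.24 ] [-0.  0. -1.]
12 [ 0.59  -0.138  0.245] [-0.  0. -1.]
16 [0.42 0.03 0.25] [-0.  0. -1.]
row mm [-6.2  1.3 12.5] rad [-0.     -0.1047 -0.    ] | deg/row 6.0 mm 14.0
4 [0.45  0.041 0.205] [ 0.4   0.07 -0.91]
8 [0.496 0.055 0.176] [ 0.73  0.14 -0.67]
10 [0.522 0.062 0.17 ] [ 0.85  0.16 -0.5 ]
```

```bash
R='[18.5,-27,-1,0,0,0.008,-1]'; python3 -m crank '[[18.5,-27,-1,0,0,0.008,-1],[18.5,-27,-1,0,0,0.008,-1],[18.5,-27,-1,0,0,0.008,-1],[18.5,-27,-1,0,0,0.008,-1],[18.5,-27,-1,0,0,0.008,-1],[18.5,-27,-1,0,0,0.008,-1],[18.5,-27,-1,0,0,0.008,-1],[18.5,-27,-1,0,0,0.008,-1],[18.5,-27,-1,0,0,0.008,-1],[18.5,-27,-1,0,0,0.008,-1]]' 30
python3 -m crank '[[18.5,-27,-1,0,0,0.008,-1],[18.5,-27,-1,0,0,0.008,-1],[18.5,-27,-1,0,0,0.008,-1],[18.5,-27,-1,0,0,0.008,-1],[18.5,-27,-1,0,0,0.008,-1],[18.5,-27,-1,0,0,0.008,-1],[18.5,-27,-1,0,0,0.008,-1],[18.5,-27,-1,0,0,0.008,-1],[18.5,-27,-1,0,0,0.008,-1],[18.5,-27,-1,0,0,0.008,-1]]'
python3 - <<'E'
from h import *
P,R=pushpose(-.06,-.04); plan(P,R,10)
E
```

```text
t: 0.93
tool_pos: [0.3045, -0.274, 0.2408]
tool_rot: [-3.114, -0.408, 0.0]
contact_force: [-0.6, 0.3, 0.5]
opening: 0.0003
grip_force: 0.0
t: 1.77
tool_pos: [0.4244, 0.0305, 0.251]
tool_rot: [3.129, 0.285, -0.0]
contact_force: [1.5, 0.2, -0.4]
opening: 0.0001
grip_force: 0.0
row mm [ 5.7 -1.3 12.4] rad [ 0.0002  0.1047 -0.0003] | deg/row 6.0 mm 13.7
4 [0.453 0.041 0.206] [ 0.4   0.07 -0.91]
8 [0.497 0.055 0.177] [ 0.73  0.14 -0.67]
10 [0.522 0.062 0.17 ] [ 0.85  0.16 -0.5 ]
```

```bash
python3 -m crank '[[5.7,-1.3,12.4,0,0.1047,0,-1],[5.7,-1.3,12.4,0,0.1047,0,-1],[5.7,-1.3,12.4,0,0.1047,0,-1],[5.7,-1.3,12.4,0,0.1047,0,-1],[5.7,-1.3,12.4,0,0.1047,0,-1],[5.7,-1.3,12.4,0,0.1047,0,-1],[5.7,-1.3,12.4,0,0.1047,0,-1],[5.7,-1.3,12.4,0,0.1047,0,-1],[5.7,-1.3,12.4,0,0.1047,0,-1],[5.7,-1.3,12.4,0,0.1047,0,-1]]'
python3 - <<'E'
from h import *
o=ctrl.get_obs();print(o["q"],"lipframe TCP",(F.T@(o["tool_pos"]-L)).round(4)); P,R=pushpose(.018,-.04); plan(P,R,10)
im=[get_image(n)[:,:,::-1] for n in("top","scene")]
c=[cv2.resize(i,None,fx=2,fy=2,interpolation=cv2.INTER_CUBIC) for i in(im[0][90:330,190:420],im[1][150:390,190:360])]
cv2.imwrite("pics/a.png",cv2.convertScaleAbs(np.hstack(c),alpha=1.5))
E
```

```text
t: 2.6
tool_pos: [0.5194, 0.0603, 0.1695]
tool_rot: [-2.647, -0.245, -1.495]
contact_force: [1.2, 1.3, -0.3]
opening: -0.0002
grip_force: 0.0
[-0.20679912 -0.77625648  2.57037452  0.78391272  0.48214514  0.63801141] lipframe TCP [-0.0625 -0.0013 -0.0423]
row mm [ 0.3 -0.1  8. ] rad [-0.0001  0.0019 -0.0001] | deg/row 0.11 mm 8.1
4 [0.547 0.066 0.154] [ 0.85  0.16 -0.51]
8 [0.575 0.072 0.139] [ 0.85  0.16 -0.5 ]
10 [0.589 0.075 0.131] [ 0.85  0.16 -0.5 ]
```

View pics/a.png

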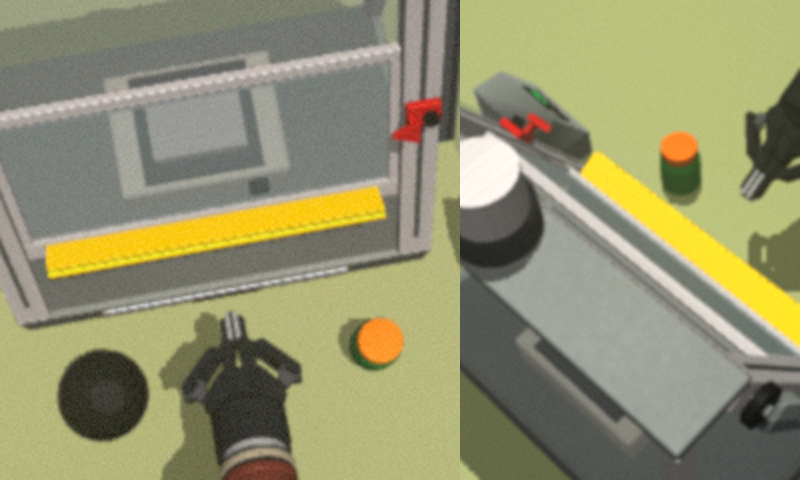

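The fingers stand before the lip's middle, clear of jar (379,342 in crop) and bowl; all as computed. Go in beneath.

```bash
python3 -m crank '[[0.3,-0.1,8,0,0.002,0,-1],[0.3,-0.1,8,0,0.002,0,-1],[0.3,-0.1,8,0,0.002,0,-1],[0.3,-0.1,8,0,0.002,0,-1],[0.3,-0.1,8,0,0.002,0,-1],[0.3,-0.1,8,0,0.002,0,-1],[0.3,-0.1,8,0,0.002,0,-1],[0.3,-0.1,8,0,0.002,0,-1],[0.3,-0.1,8,0,0.002,0,-1],[0.3,-0.1,8,0,0.002,0,-1]]'
python3 - <<'E'
from h import *
o=ctrl.get_obs();print(o["q"].round(3),"lipframe TCP",(F.T@(o["tool_pos"]-L)).round(4),"force",(F.T@o["contact_force"]).round(2)); P,R=pushpose(.018,.0); plan(P,R,10)
E
```

```text
t: 3.53
tool_pos: [0.5903, 0.0753, 0.1345]
tool_rot: [-2.63, -0.248, -1.517]
contact_force: [0.1, 0.5, -0.3]
opening: -0.0003
grip_force: 0.0
[-0.127 -0.372  2.411  1.299  0.284  0.121] lipframe TCP [ 0.0177  0.0004 -0.0364] force [ 0.31  0.5  -0.11]
row mm [3.6 0.  0. ] rad [-0.0004  0.0001  0.0001] | deg/row 0.03 mm 3.6
4 [0.598 0.076 0.147] [ 0.85  0.16 -0.5 ]
8 [0.605 0.078 0.16 ] [ 0.85  0.16 -0.5 ]
10 [0.609 0.078 0.166] [ 0.85  0.16 -0.5 ]
```

```bash
python3 -m crank '[[3,0,0,0,0,0,-1],[3,0,0,0,0,0,-1],[3,0,0,0,0,0,-1],[3,0,0,0,0,0,-1],[3,0,0,0,0,0,-1],[3,0,0,0,0,0,-1],[3,0,0,0,0,0,-1],[3,0,0,0,0,0,-1],[3,0,0,0,0,0,-1],[3,0,0,0,0,0,-1]]'
python3 - <<'E'
from h import *
o=ctrl.get_obs();print(o["q"].round(3),"lipframe TCP",(F.T@(o["tool_pos"]-L)).round(4),"force",(F.T@o["contact_force"]).round(2)); P,R=pushpose(.018,.05); plan(P,R,10)
E
```

```text
t: 4.37
tool_pos: [0.603, 0.0774, 0.1574]
tool_rot: [-2.634, -0.245, -1.513]
contact_force: [-4.2, -2.0, -2.1]
opening: -0.0001
grip_force: 2.0
[-0.115 -0.381  2.371  1.121  0.29   0.313] lipframe TCP [ 0.0174  0.0002 -0.0102] force [-2.89 -1.22 -4.09]
row mm [6. 0. 0.] rad [-0.0003  0.0004 -0.0001] | deg/row 0.03 mm 6.0
4 [0.615 0.08  0.178] [ 0.85  0.16 -0.5 ]
8 [0.627 0.082 0.199] [ 0.85  0.16 -0.5 ]
10 [0.633 0.083 0.209] [ 0.85  0.16 -0.5 ]
```

```bash
python3 -m crank '[[4,0,0,0,0,0,-1],[4,0,0,0,0,0,-1],[4,0,0,0,0,0,-1],[4,0,0,0,0,0,-1],[4,0,0,0,0,0,-1],[4,0,0,0,0,0,-1],[4,0,0,0,0,0,-1],[4,0,0,0,0,0,-1],[4,0,0,0,0,0,-1],[4,0,0,0,0,0,-1]]'
python3 - <<'E'
from h import *
o=ctrl.get_obs();print(o["q"].round(3),"lipframe TCP",(F.T@(o["tool_pos"]-L)).round(4),"force",(F.T@o["contact_force"]).round(2)); P,R=pushpose(.018,.07); plan(P,R,10)
E
```

```text
t: 5.2
tool_pos: [0.6237, 0.0814, 0.1939]
tool_rot: [-2.632, -0.246, -1.515]
contact_force: [-2.9, 1.2, -4.1]
opening: -0.0003
grip_force: 2.0
[-0.099 -0.382  2.304  0.922  0.313  0.528] lipframe TCP [0.0174 0.0003 0.032 ] force [-0.23  1.66 -4.84]
row mm [3.8 0.  0.1] rad [-0.0003  0.0002 -0.    ] | deg/row 0.02 mm 3.8
4 [0.631 0.083 0.207] [ 0.85  0.16 -0.5 ]
8 [0.639 0.084 0.22 ] [ 0.85  0.16 -0.5 ]
10 [0.643 0.085 0.227] [ 0.85  0.16 -0.5 ]
```

```bash
python3 -m crank '[[4,0,0,0,0,0,-1],[4,0,0,0,0,0,-1],[4,0,0,0,0,0,-1],[4,0,0,0,0,0,-1],[4,0,0,0,0,0,-1],[4,0,0,0,0,0,-1],[4,0,0,0,0,0,-1],[4,0,0,0,0,0,-1],[4,0,0,0,0,0,-1],[4,0,0,0,0,0,-1]]'
python3 - <<'E'
from h import *
o=ctrl.get_obs();print(o["q"].round(3),"lipframe TCP",(F.T@(o["tool_pos"]-L)).round(4),"force",(F.T@o["contact_force"]).round(2))
i,j=get_image("top")[:,:,::-1],get_image("scene")[:,:,::-1]
c=[cv2.resize(i[100:220,325:425],None,fx=4,fy=4,interpolation=cv2.INTER_CUBIC),cv2.resize(j[180:300,180:280],None,fx=4,fy=4,interpolation=cv2.INTER_CUBIC)]
cv2.imwrite("pics/b.png",cv2.convertScaleAbs(np.hstack(c),alpha=1.5))
E
```

```text
t: 6.03
tool_pos: [0.6435, 0.0849, 0.2286]
tool_rot: [-2.632, -0.245, -1.516]
contact_force: [-3.6, 1.8, -3.1]
opening: 0.0001
grip_force: 2.1
[-0.085 -0.375  2.235  0.766  0.343  0.697] lipframe TCP [0.0175 0.0001 0.0721] force [-1.21  2.43 -4.23]
```

View pics/b.png

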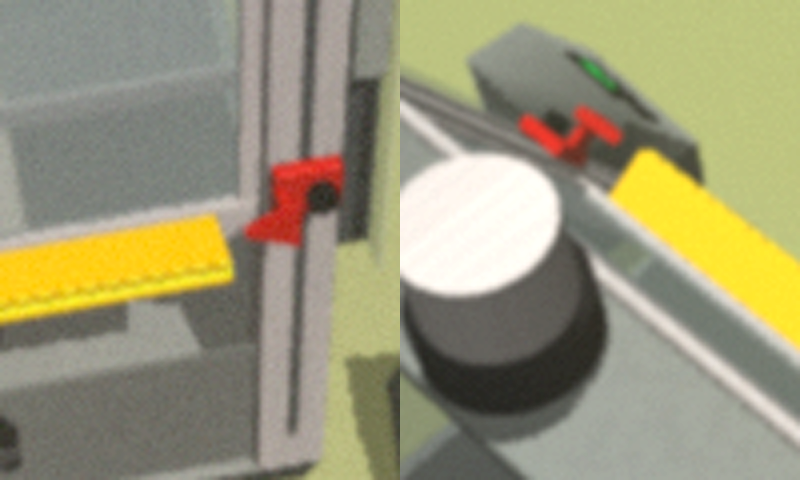

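Lip's right front upper corner: top (231,260), scene (652,150); pointer tip top (246,233), scene (622,137) in crop pixels (x4). Compute what remains.

```bash
python3 - <<'E'
from h import *
t=lambda u,v:np.array([325+u/4,100+v/4]); s=lambda u,v:np.array([180+(u-400)/4,180+v/4])
for nm,a,b in(("lip corner",t(231,260),s(652,150)),("tip",t(246,233),s(622,137))):
    r=least_squares(lambda X:np.r_[proj("top",X)-a,proj("scene",X)-b],L)
    print(nm,(F.T@(r.x-L)*1000).round(1),r.fun.round(2))
E
```

```text
lip corner [  -0.2 -183.2   97.9] [-1.    1.11 -1.73 -0.43]
tip [   1.9 -192.4  114.4] [-0.41  0.46 -0.72 -0.19]
```

```bash
python3 -m crank '[[3,0,0,0,0,0,-1],[3,0,0,0,0,0,-1],[3,0,0,0,0,0,-1],[3,0,0,0,0,0,-1],[3,0,0,0,0,0,-1],[3,0,0,0,0,0,-1],[3,0,0,0,0,0,-1],[2,0,0,0,0,0,-1],[1,0,0,0,0,0,-1],[0,0,0,0,0,0,-1]]'
python3 - <<'E'
from h import *
o=ctrl.get_obs();print("lipframe TCP",(F.T@(o["tool_pos"]-L)).round(4),"force",(F.T@o["contact_force"]).round(2))
i,j=get_image("top")[:,:,::-1],get_image("scene")[:,:,::-1]
c=[cv2.resize(i[100:220,325:425],None,fx=4,fy=4,interpolation=cv2.INTER_CUBIC),cv2.resize(j[180:300,180:280],None,fx=4,fy=4,interpolation=cv2.INTER_CUBIC)]
cv2.imwrite("pics/d.png",cv2.convertScaleAbs(np.hstack(c),alpha=1.5))
E
```

```text
t: 6.97
tool_pos: [0.6556, 0.0868, 0.2498]
tool_rot: [-2.631, -0.245, -1.518]
contact_force: [-0.2, -1.5, -1.8]
opening: -0.0
grip_force: 1.1
lipframe TCP [ 0.0175 -0.0003  0.0965] force [ 0.5  -1.42 -1.79]
```

View pics/d.png

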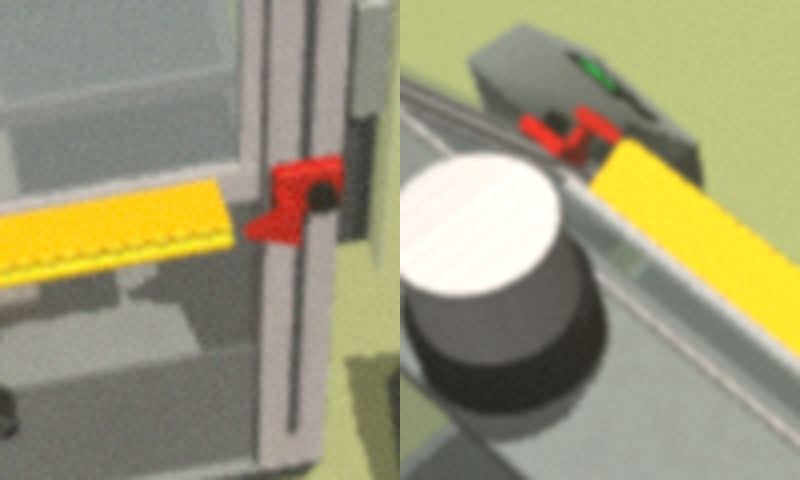

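The tip (246,233) now points at the middle of the lip's end (upper edge ~226, bottom ~243). Let go: down the slope, then back out.

```bash
python3 -m crank '[[-3,0,0,0,0,0,-1],[-4,0,0,0,0,0,-1],[-4,0,0,0,0,0,-1],[-4,0,0,0,0,0,-1],[-3,0,0,0,0,0,-1],[0,0,-6,0,0,0,-1],[0,0,-10,0,0,0,-1],[0,0,-12,0,0,0,-1],[0,0,-12,0,0,0,-1],[0,0,-12,0,0,0,-1]]'
python3 -m crank '[[0,0,-12,0,0,0,-1],[0,0,-12,0,0,0,-1],[0,0,-10,0,0,0,-1],[0,0,-8,0,0,0,-1],[0,0,-4,0,0,0,-1],[0,0,0,0,0,0,-1],[0,0,0,0,0,0,-1],[0,0,0,0,0,0,-1],[0,0,0,0,0,0,-1],[0,0,0,0,0,0,-1]]'
python3 - <<'E'
from h import *
o=ctrl.get_obs();print("lipframe TCP",(F.T@(o["tool_pos"]-L)).round(4),"force",(F.T@o["contact_force"]).round(2),o["dq"].round(3))
i,j=get_image("top")[:,:,::-1],get_image("scene")[:,:,::-1]
c=[cv2.resize(i[100:340,210:430],(440,480),interpolation=cv2.INTER_CUBIC),cv2.resize(j[180:300,180:270],None,fx=4,fy=4,interpolation=cv2.INTER_CUBIC)]
cv2.imwrite("pics/e.png",cv2.convertScaleAbs(np.hstack(c),alpha=1.5))
E
```

```text
t: 7.9
tool_pos: [0.6014, 0.0768, 0.2599]
tool_rot: [-2.632, -0.245, -1.517]
contact_force: [0.5, 0.1, -0.1]
opening: -0.0
grip_force: 0.0
t: 8.73
tool_pos: [0.5631, 0.0696, 0.282]
tool_rot: [-2.632, -0.245, -1.515]
contact_force: [0.2, 0.3, -0.4]
opening: -0.0001
grip_force: 0.0
lipframe TCP [-0.0801 -0.0002  0.0774] force [ 0.43  0.2  -0.17] [-0.    -0.001  0.     0.001 -0.002 -0.   ]
```

View pics/e.png

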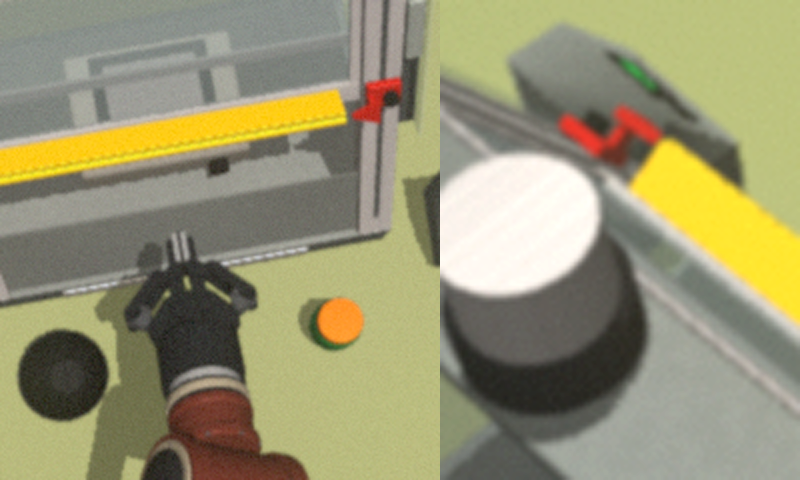

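The sash stayed at the mark: the tip at (356,116) points at the lip's end. The gripper is clear and the bowl and jar haven't moved.

```bash
python3 -c "
from station import ctrl
print(ctrl.finish_job())"
```

```text
the job is handed in; nothing more can be done
None
```

I pushed the sash up from beneath the lip until the lip's end lined up with the pointer, backed the gripper clear and handed the job in at about 9 s; the last picture showed the sash still at the mark, but no verdict came back.

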